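# Clamp a whetstone in its quick-release holder

### The arm

A 6-joint arm with a two-finger parallel gripper is mounted at the origin on a cart in front of the work surface, level with it; the furniture and walls round the work are solid. World frame = base frame: x ahead of the robot, y to its left, z up, the work surface at z = 0. Lengths are in m, angles in degrees, forces in N, time in s.
With the tool pointing down it reaches from about 0.375 to 0.975 m from the base axis. Payload 3.8 kg.
Tool frame: the origin (TCP) lies on the centre line of the jaws, within the pads' length; the fingertips stand arm.finger_overhang ahead of it and the grasp point (between the pads) lies 2 mm behind it (arm.finger_overhang is the distance from the TCP to the fingertips, in m); z points along the fingers, y is the direction in which the jaws open and shut (so a half turn about z gives the same grasp; the last joint's range is limited). The gripper opens to 88 mm and grips with 3 to 60 N. Pads are 18 mm wide; open, the fingers measure 123 mm over their backs; the gripper's body (75 mm by 187 mm) begins 45 mm behind the grasp point.
Start: joints at [72.599, 15.12, 91.902, -0, 72.978, -2.114], TCP at [0.178, 0.651, 0.256] pointing down, gripper open.
Joint ranges: [-150.88, 150.88], [-54.13, 125.18], [17.81, 147.31], [-75.09, 255.09], [0, 152.58], [-146.25, 146.25]. Speed limits (degrees/s): [147.25, 147.25, 180, 180, 180, 180].

### API

Orientations are given as [roll, pitch, yaw] about the fixed x, y, z axes, in that order (R = Rz(yaw) Ry(pitch) Rx(roll)).
In Python, from bench import arm gives the robot as it stands.
- The arm moves only by the tool servo_tool, never from a script. Its argument "motion" is a list that holds one entry, the list of rows, each a list of 7 numbers: the turn, a rotation vector about the tool's x, y, z in degrees, then the shift along the tool's x, y, z in m, then the gripper's target within -1 to 1 (fully open at 1, half-way at 0, shut at -1). A call has 1 to 12 rows; each row shifts and turns the commanded pose from where the row before left it, along the tool's axes as they then stand; what a row does not reach is not made up. A row lasts 1/10 s, in which the tool goes at most 50 mm and 8.59 degrees, less where a joint would pass 70% of its speed; a pose out of reach is approached as far as the arm can. A call is refused whole if a number of a shift passes 0.05 or a number of a turn 8.59, either way. A call with a gripper value outside its range is refused whole. The fingers move at their own pace and stop on an object; the grip force is fixed at half the most. Time passes only in rows, so rows that do not move let the fingers close. It gives the time, the measured TCP pose, the force and the opening at its end, in the units of the state.
- arm.state(): the state, without advancing time (a new reading comes with each control period).
- arm.capture(name): name is "scene" or "side" or "wrist"; returns a dict with "color" (384x512x3 uint8, red, green, blue), "z_map" (384x512 float32, m along the optical axis (not along the pixel's ray), 0 where there is no reading), "vertical_fov" (degrees; the focal length in pixels is half the picture's height over the tangent of half this angle, whatever the lens; pixels are square), "cx", "cy" (the principal point, pixels), "pose" (4x4, takes a point from camera to world coordinates). Camera axes: x right, y up, looking along -z (the intrinsics and any distortion apply to the point x, -y, -z); pixel columns grow to the right and rows downward; lengths in m; the calibration is good to about 2 mm. A picture is of the moment at which its call begins.
- arm.hand_in(): hands the job in, once; it reports no verdict.
The state is a dict: "t": time; "joints": joint angles; "qvel": joint speeds; "joint_efforts": joint torques, N m; "position": TCP position; "ee_rot": TCP orientation; "contact_force": force on the tool from outside, world axes, zero at the start; "wrist_torque": the same for the moment, N m; "opening": finger opening in m.
Only numpy, scipy, OpenCV 4.12 (cv2) and the standard library are available. Lean on these libraries where they do the work, as an engineer would, in place of code of your own. Each camera call takes 0.05 s, during which the arm holds its last target. There are 200 camera calls.

### The job

Get the whetstone ready for sharpening: lay it lengthwise on the rail of the stone holder between the fixed stop and the open jaw and let go of it, then squeeze the jaw's quick-release lever against the upright tab beside it, slide the jaw along until the stone is held against the stop, and let the lever spring back. Finally screw the wing knob clockwise all the way to its stop so that the jaw grips the stone tight, and let go. Leave the brush, the jar and the timer where they are.

Things in the scene. Friction and masses are not known exactly. Their poses are not given: they have to be found in the camera images.
- stone_center (a point): Centre of the loose whetstone, a grey two-layer block 150 x 55 x 34 mm (x, y, z of this frame), about 0.45 kg, lying flat on the table at first. x is its long axis; it is the same either way round.
- stone_holder: The stone holder, a low vise fixed to the table: an aluminium rail 36 mm wide, top 30 mm above the table, on two cross feet 92 mm wide and 9 mm high under its ends. Origin on the table under the rail's centre line, 165 mm from the stop's face; x points along the rail from the fixed stop (a dark steel block at one end) to the sliding jaw, z up.
- stop_face (a point): Middle of the fixed stop's clamping face, 47 mm above the table, over the rail's centre line; axes as the holder's. The stop is 56 mm wide and rises 28 mm above the rail. A stone lying on the rail has its centre at z = 0 here, and at x = 75 mm when it touches the stop; it overhangs the rail by 9.5 mm on either side.
- jaw_face (a point): Middle of the sliding jaw's clamping face, 47 mm above the table; axes as stop_face. Its x in the stop_face frame is the clear length between jaw and stop, 180 to 205 mm at the start. The jaw plate is 52 mm wide, 26 mm high, 8 mm thick, and sprung (yields 1 mm per 2 N after the first 2 N).
- jaw_pad: The jaw plate that presses on the stone; its origin is on the table right under jaw_face.
- jaw_carriage (a joint): Slide of the carriage that bears jaw, lever and knob: 0 = wide open (215 mm to the stop), grows towards the stop up to 0.075 m. Locked by a tooth in a 5 mm rack unless the lever is squeezed beyond 0.15 rad; then it slides with 2 N (6 to 8 N pushing the stone). When the lever is let go the tooth drops into the nearest gap, which may shift the carriage by up to 2.5 mm.
- release_grip (a point): Where to squeeze the quick release from above: 130 mm behind the jaw face, 73 mm above the table; axes as stop_face. Two upright plates 26 mm long in x, 6 mm thick, tops 86 mm above the table: fixed tab (outer face y = -18 mm from here) and lever on the +y side, leaning out (outer face y = +25 mm let go, +18 mm squeezed). Pinch along y with 25 N or more (9 N squeezes it) and slide along x.
- release_lever (a joint): The lever: 0 = let go (locked), 0.3 rad = fully squeezed towards the fixed tab; it springs back by itself. The carriage's top under it is 49 mm above the table, so fingertips must stay above that.
- knob_grip (a point): On the axis of the black wing knob that stands on the carriage 50 mm behind the jaw face: the height to grip its bar, 106 mm above the table. The bar is 56 mm long, 16 mm thick and reaches 14 mm above and 23 mm below this point (below that are a 32 mm wide flange and the post); x of this frame is along the bar and turns with it, z up.
- wing_knob (a joint): Turn of the wing knob, vertical axis: grows clockwise seen from above, from 0 (slack, bar along the rail) to its end stop at 2.1 rad (tight); starts at 0 to 0.3. It pushes the jaw face 4.5 mm per rad towards the stop, takes 0.17 to 0.4 N m to turn and stays where it is left.
- nail_brush: Bystander: a nail brush with a rounded plastic back, 30 x 85 x 22 mm, bristles down; origin under its centre.
- amber_jar: Bystander: small square jar, 37 x 46 x 74 mm; origin under its centre.
- timer: Bystander: round red-topped kitchen timer, 65 mm wide, 46 mm high; origin under its centre.
Mind the look-alikes: they are no part of the job. What is shaped like the part that bears stone_center but green is not meant.

How it is judged:
By the outcome, as a careful person would: the job done as asked, in the order asked, and still so for the second after the job is handed in, with the robot touching nothing.
It also fails if it takes over 66 s, if anything falls off the work surface, if the arm or the gripper's body presses on something with over 40 N, if the wrist force passes 120 N, or if a joint passes its speed limit or range.

## Working session

There is one attempt and no reset: what is moved stays moved. The work goes in short steps, Python scripts to look and compute and a tool call to move; the robot and the scene stay as the last step left them, time stands still between calls to the robot, and variables do not carry over. Pictures are saved under pics/ and viewed, about 8 in all and at most 12, crops included, and the job is handed in when it is done.

Besides the shell and the picture viewer there is one more tool, called after "Request:" by a JSON object that holds its "fn" and its "kwargs". servo_tool: Moves the arm, as the interface text tells. Its arguments: {"type":"object","properties":{"motion":{"type":"array"}},"required":["motion"]}

```bash
mkdir -p pics; ls; cat > h.py <<'E'
import numpy as np, cv2
from bench import arm
def cap(n,fn=None):
    c=arm.capture(n)
    if fn: cv2.imwrite('pics/'+fn,c['color'][:,:,::-1])
    np.savez('/tmp/'+n+'.npz',**{k:c[k] for k in c})
    return c
def foc(c): return 384/2/np.tan(np.radians(float(c['vertical_fov']))/2)
def pts(c):
    f=foc(c); v,u=np.mgrid[:384,:512]; z=c['z_map']
    P=np.stack([(u-c['cx'])/f*z,-(v-c['cy'])/f*z,-z],-1)
    T=c['pose']; W=P@T[:3,:3].T+T[:3,3]; W[z==0]=np.nan
    return W
def ray(c,u,v,h):
    f=foc(c);T=c['pose'];d=T[:3,:3]@np.array([(u-c['cx'])/f,-(v-c['cy'])/f,-1]);o=T[:3,3]
    return o+d*(h-o[2])/d[2]
E
python3 - <<'E'
from h import *
a=cap('scene');b=cap('side')
w=cap('wrist')
print({k:a[k] for k in a if k not in('color','z_map')})
print(b['pose'],w['pose'])
print(arm.state(),arm.finger_overhang)
m=np.hstack([a['color'],b['color']])
cv2.imwrite('pics/a.png',a['color'][:,:,::-1]);cv2.imwrite('pics/b.png',b['color'][:,:,::-1])
E
```

```text
pics
{'vertical_fov': 45.04355402011001, 'cx': 251.29037587411906, 'cy': 190.64950476372525, 'pose': array([[ 0.83980135,  0.39261282, -0.37495181,  0.14320582],
       [-0.54288324,  0.60301091, -0.58451315, -0.57900985],
       [-0.00338733,  0.69442999,  0.7195523 ,  0.92767366],
       [ 0.        ,  0.        ,  0.        ,  1.        ]])}
[[ 0.96573944  0.11354191 -0.23335715  0.31418982]
 [-0.25934058  0.45508003 -0.85184778 -0.91548979]
 [ 0.00947576  0.88318198  0.46893476  0.63826902]
 [ 0.          0.          0.          1.        ]] [[ 0.26417364 -0.9313727  -0.25051384  0.11532684]
 [ 0.96447181  0.25442397  0.07115172  0.66896492]
 [-0.00253204 -0.26040994  0.96549482  0.38291668]
 [ 0.          0.          0.          1.        ]]
{'t': 0.15, 'joints': array([ 7.25986876e+01,  1.51609682e+01,  9.19623086e+01,  1.08106117e-03,
        7.29771109e+01, -2.11467294e+00]), 'qvel': array([ 0.01661219, -0.2132511 , -0.15576445,  0.02901961, -0.00524932,
        0.01989023]), 'joint_efforts': array([-9.16661111e-05, -5.02855396e+01, -3.57465792e+01,  7.29026785e-02,
        2.51391367e-02, -1.20982663e-04]), 'position': array([0.17781061, 0.65062845, 0.25466286]), 'ee_rot': array([-1.79899719e+02, -4.73670600e-03,  1.64713039e+02]), 'contact_force': array([0.3304675 , 0.16647763, 0.05550162]), 'wrist_torque': array([ 0.03434543, -0.02736935, -0.00673723]), 'opening': 0.08808167623671873} 0.017
```

View pics/a.png

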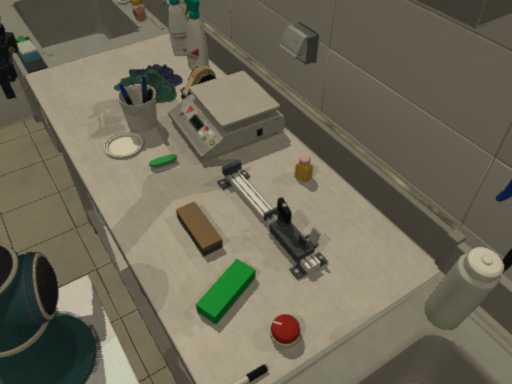

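View pics/b.png

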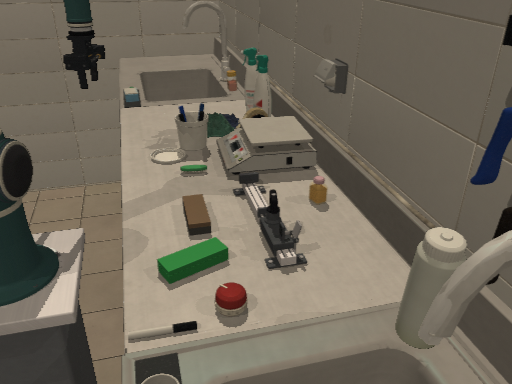

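The scene view shows the brown-grey stone at (199,228), the green decoy at (227,290), and the holder running from its stop (232,167) to its jaw end (310,262), with the knob at (285,210). The timer is at (286,329), the jar at (304,169) and the brush at (163,160). The side view agrees. Next I'll measure positions using depth.

```bash
python3 - <<'E'
from h import *
for n,box in(('scene',(165,195,235,265)),('side',(170,190,220,245))):
    c=dict(np.load(f'/tmp/{n}.npz'));W=pts(c)
    u0,v0,u1,v1=box
    m=np.zeros((384,512),bool);m[v0:v1,u0:u1]=1
    col=c['color'].astype(int)
    g=(col[...,1]>col[...,0]+20)
    t=m&(W[...,2]>.026)&(W[...,2]<.045)&~g
    n_,l,st,ce=cv2.connectedComponentsWithStats(t.astype(np.uint8))
    k=1+np.argmax(st[1:,4]);t=l==k
    P=W[t];r=cv2.minAreaRect(P[:,:2].astype(np.float32)*1000)
    print(n,'stone',st[k],r,np.median(P[:,2]))
    # holder
    x0,y0,x1,y1=(215,155,335,280) if n=='scene' else (230,170,312,272)
    sub=cv2.resize(c['color'][y0:y1,x0:x1],None,fx=5,fy=5,interpolation=cv2.INTER_CUBIC)
    cv2.imwrite(f'pics/h_{n}.png',sub[:,:,::-1])
    h=np.zeros((384,512),bool);h[y0:y1,x0:x1]=1
    Q=W[h&(W[...,2]>.022)&(W[...,2]<.034)&(np.abs(W[...,0]-.6)<.4)]
    r=cv2.minAreaRect(Q[:,:2].astype(np.float32)*1000);print(len(Q),r)
    print(np.c_[W[h&(W[...,2]>.1)]][::10].round(3) )
E
```

```text
scene stone [ 176  201   47   49 1066] ((434.9455261230469, 124.65357971191406), (153.03775024414062, 55.91093063354492), 89.10118103027344) 0.03355317544838454
1394 ((634.8182373046875, 57.25691223144531), (448.0292663574219, 312.8623046875), 53.8961296081543)
[[ 0.613  0.021  0.119]
 [ 0.607  0.017  0.119]
 [ 0.611  0.011  0.119]
 [ 0.601  0.017  0.113]
 [ 0.599  0.01   0.117]
 [ 0.602  0.014  0.107]
 [ 0.598  0.009  0.111]
 [ 0.598  0.005  0.111]
 [ 0.599  0.005  0.106]
 [ 0.597 -0.002  0.111]
 [ 0.597 -0.002  0.107]
 [ 0.595 -0.008  0.11 ]
 [ 0.594 -0.014  0.114]
 [ 0.594 -0.014  0.11 ]
 [ 0.593 -0.019  0.111]
 [ 0.592 -0.024  0.113]
 [ 0.594 -0.029  0.114]
 [ 0.601 -0.032  0.109]
 [ 0.594 -0.03   0.104]]
side stone [182 194  29  34 701] ((431.9421691894531, 125.18309783935547), (154.5806427001953, 55.1967887878418), 89.21784973144531) 0.03528587519161519
661 ((667.0521240234375, 109.75717163085938), (188.23590087890625, 485.2182922363281), 0.4190855324268341)
[[ 0.6    0.019  0.122]
 [ 0.606  0.013  0.121]
 [ 0.597  0.015  0.116]
 [ 0.599 -0.003  0.122]
 [ 0.602 -0.01   0.123]
 [ 0.606 -0.011  0.12 ]
 [ 0.591 -0.013  0.118]
 [ 0.594 -0.028  0.123]
 [ 0.598 -0.032  0.122]
 [ 0.604 -0.029  0.117]
 [ 0.59  -0.025  0.111]
 [ 0.594 -0.029  0.11 ]
 [ 0.599 -0.03   0.107]
 [ 0.59  -0.026  0.101]]
```

View pics/h_scene.png

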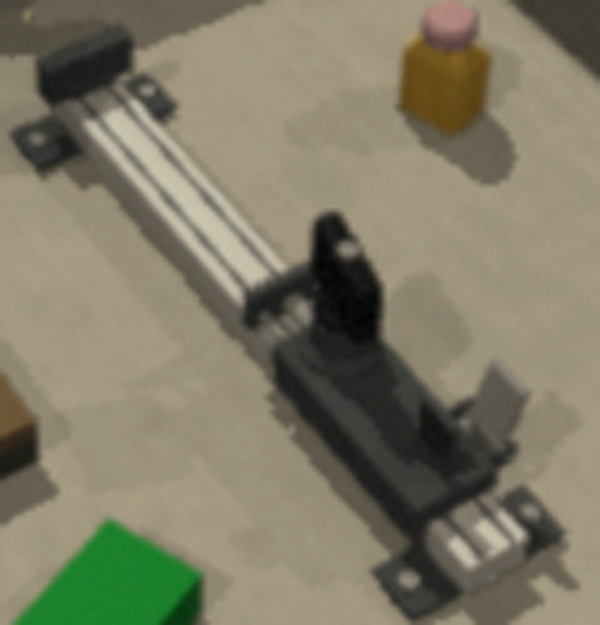

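The crop shows the stop at upper left, the rail, the jaw plate at about (285,290), the knob at (345,280), and the tab (435,420) and lever (497,400) on the wall side.

```bash
python3 - <<'E'
from h import *
for n in('scene','side'):
    c=dict(np.load(f'/tmp/{n}.npz'));W=pts(c);F=W.reshape(-1,3);C=c['color'].reshape(-1,3).astype(int)
    ok=(abs(F[:,0]-.6)<.08)&(F[:,1]>-.2)&(F[:,1]<.27)
    z=F[:,2]
    rail=ok&(z>.026)&(z<.034)&(C.min(1)>110)
    P=F[rail];
    # robust line: x = a+b*y through rail points
    vx,vy,x0,y0=cv2.fitLine((P[:,:2]).astype(np.float32),cv2.DIST_HUBER,0,.001,.001).ravel()
    s=-np.sign(vy);d=np.array([vx,vy])*s;nrm=np.array([-d[1],d[0]])
    print(n,'rail',rail.sum(),'dir deg',np.degrees(np.arctan2(d[1],d[0])),'pt',x0,y0,'z',np.median(P[:,2]))
    cc=np.array([x0,y0])
    L=(F[:,:2]-cc)@np.c_[d,nrm]
    def rep(m,name):
        q=L[m];print('  ',name,m.sum(),'s',np.percentile(q[:,0],[1,10,50,90,99]).round(4),'n',np.percentile(q[:,1],[1,10,50,90,99]).round(4),'z',np.median(z[m]).round(4), 'xy',np.median(F[m][:,:2],0).round(4))
    rep(rail,'rail')
    ok2=(abs(L[:,1])<.05)&(abs(L[:,0])<.3)
    rep(ok2&(z>.053)&(z<.064)&(F[:,1]>.1),'stoptop')
    rep(ok2&(z>.103),'knobtop')
    k=F[:,1]<-.08
    rep(ok2&k&(z>.07)&(L[:,1]<.005),'tab')
    rep(ok2&k&(z>.07)&(L[:,1]>.005),'lever')
    rep(ok2&k&(z>.045)&(z<.054),'carr')
    rep(ok2&(L[:,1]<-.0)&(z>.045)&(z<.059)&(F[:,1]>-.0)&(F[:,1]<.1),'jawtop')
    rep(ok2&(z>.045)&(z<.06)&(F[:,1]<.1)&(F[:,1]>.0),'jaw?')
E
```

```text
scene rail 597 dir deg -90.38661 pt 0.60428107 0.1026102 z 0.029900537979700936
   rail 597 s [-0.1137 -0.0953 -0.0226  0.2216  0.233 ] n [-0.0173 -0.0147  0.0005  0.0146  0.0183] z 0.0299 xy [0.6045 0.1252]
   stoptop 236 s [-0.2986 -0.2882 -0.2432 -0.1348 -0.133 ] n [-0.0266 -0.013   0.0166  0.0308  0.0453] z 0.0577 xy [0.6224 0.3456]
   knobtop 229 s [-0.2962 -0.2767  0.1026  0.1318  0.1347] n [-0.0115 -0.0092 -0.0001  0.043   0.049 ] z 0.1155 xy [6.034e-01 1.000e-04]
   tab 37 s [0.1832 0.1854 0.1914 0.199  0.2006] n [-0.0057 -0.0048 -0.0033 -0.0005  0.0013] z 0.0831 xy [ 0.5996 -0.0888]
   lever 50 s [0.1828 0.1838 0.1912 0.1987 0.1994] n [0.0307 0.0318 0.0352 0.0395 0.0431] z 0.0792 xy [ 0.6382 -0.0888]
   carr 192 s [0.1832 0.1864 0.1971 0.2055 0.2074] n [-0.0275 -0.0231 -0.0029  0.0265  0.0315] z 0.0485 xy [ 0.6    -0.0945]
   jawtop 96 s [0.0556 0.061  0.0742 0.0991 0.1024] n [-0.0268 -0.024  -0.0151 -0.0025 -0.0003] z 0.0499 xy [0.5886 0.0285]
   jaw? 130 s [0.0554 0.0592 0.0643 0.0975 0.1023] n [-0.0267 -0.0237 -0.0116  0.007   0.0137] z 0.0505 xy [0.5922 0.0383]
side rail
[... 375 characters left out ...]
124  0.1139] n [-0.0119 -0.01   -0.002   0.0398  0.0489] z 0.1175 xy [ 0.5993 -0.0112]
   tab 36 s [0.1635 0.1677 0.1742 0.1787 0.1794] n [-0.0065 -0.0055 -0.0035 -0.0007  0.0001] z 0.0804 xy [ 0.5976 -0.0916]
   lever 44 s [0.1631 0.1643 0.1738 0.1784 0.1793] n [0.0309 0.0318 0.0346 0.0388 0.0404] z 0.0798 xy [ 0.6357 -0.0911]
   carr 175 s [0.163  0.1663 0.1782 0.1852 0.1866] n [-0.0281 -0.0248 -0.0035  0.0205  0.0318] z 0.0495 xy [ 0.5976 -0.0955]
   jawtop 76 s [0.0343 0.0381 0.0428 0.0784 0.0823] n [-0.0272 -0.025  -0.0189 -0.0085 -0.0046] z 0.0505 xy [0.5824 0.0399]
   jaw? 83 s [0.0337 0.0376 0.0426 0.0784 0.0824] n [-0.0272 -0.025  -0.0186 -0.0084 -0.0033] z 0.0512 xy [0.5827 0.0401]
```

Request:
{"fn": "servo_tool", "kwargs": {"motion": [[[0,0,8.39,0,0,0,1],[0,0,8.39,0,0,0,1],[0,0,8.39,0,0,0,1],[0,0,8.39,0,0,0,1],[0,0,8.39,0,0,0,1],[0,0,8.39,0,0,0,1],[0,0,8.39,0,0,0,1],[0,0,8.39,0,0,0,1],[0,0,8.39,0,0,0,1]]]}}

```text
t: 1.05
position: [0.1779, 0.6508, 0.2551]
ee_rot: [-180.0, 0.1, 88.9]
contact_force: [-0.1, 0.4, -0.2]
opening: 0.0879
```

Request:
{"fn": "servo_tool", "kwargs": {"motion": [[[0,0,0,-0.0438,0.0213,0,1],[0,0,0,-0.0438,0.0213,0,1],[0,0,0,-0.0438,0.0213,0,1],[0,0,0,-0.0438,0.0213,0,1],[0,0,0,-0.0438,0.0213,0,1],[0,0,0,-0.0438,0.0213,0,1],[0,0,0,-0.0438,0.0213,0,1],[0,0,0,-0.0438,0.0213,0,1],[0,0,0,-0.0438,0.0213,0,1],[0,0,0,-0.0438,0.0213,0,1],[0,0,0,-0.0438,0.0213,0,1],[0,0,0,0,0,0,1]]]}}

```text
t: 2.25
position: [0.4073, 0.1613, 0.2557]
ee_rot: [179.9, 0.1, 88.8]
contact_force: [-0.6, 1.1, -1.0]
opening: 0.0881
```

Request:
{"fn": "servo_tool", "kwargs": {"motion": [[[0,0,-0.4,-0.036,0.027,0,1],[0,0,0,0,0,0,1],[0,0,0,0,0,0,1]]]}}

```text
t: 2.55
position: [0.4319, 0.1297, 0.2555]
ee_rot: [-179.9, -0.0, 89.5]
contact_force: [0.1, 0.7, -0.1]
opening: 0.0883
```

```bash
cat > m.py <<'E'
from h import *
def stone(n,zlo,zhi,near):
    c=cap(n,'w_%s_%.2f.png'%(n,arm.state()['t']));W=pts(c);col=c['color'].astype(int)
    t=(W[...,2]>zlo)&(W[...,2]<zhi)&~(col[...,1]>col[...,0]+20)&(np.hypot(W[...,0]-near[0],W[...,1]-near[1])<.11)
    t=cv2.morphologyEx(t.astype(np.uint8),cv2.MORPH_OPEN,np.ones((3,3)))
    k,l,st,_=cv2.connectedComponentsWithStats(t);k=1+np.argmax(st[1:,4]);P=W[l==k]
    return cv2.minAreaRect(P[:,:2].astype(np.float32)*1000),np.median(P[:,2]),st[k]
E
python3 -c "
from m import *
print(stone('wrist',.026,.045,(.4335,.125)),arm.state()['position'],arm.state()['ee_rot'])"; ls pics
```

```text
(((435.314697265625, 127.50711059570312), (149.0009002685547, 54.96892166137695), 89.10531616210938), np.float64(0.03325911613447469), array([ 234,  112,   44,  113, 4727], dtype=int32)) [0.43154746 0.13026118 0.25540361] [-1.79938804e+02 -2.61580766e-02  8.95712123e+01]
a.png
b.png
h_scene.png
h_side.png
w_wrist_2.55.png
```

Request:
{"fn": "servo_tool", "kwargs": {"motion": [[[0,0,0.4,-0.004,0.003,0.04,1],[0,0,0,0,0,0.045,1],[0,0,0,0,0,0.045,1],[0,0,0,0,0,0.04,1],[0,0,0,0,0,0.03,1],[0,0,0,0,0,0.02,1],[0,0,0,0,0,0.01,1],[0,0,0,0,0,0.0,1],[0,0,0,0,0,0,1]]]}}

```text
t: 3.5
position: [0.4355, 0.1266, 0.0265]
ee_rot: [179.9, -0.0, 89.3]
contact_force: [-0.0, 0.0, -0.4]
opening: 0.0884
```

Request:
{"fn": "servo_tool", "kwargs": {"motion": [[[0,0,0,0,0,0.004,1],[0,0,0,0,0,0,0],[0,0,0,0,0,0,-1],[0,0,0,0,0,0,-1],[0,0,0,0,0,0,-1],[0,0,0,0,0,0,-1],[0,0,0,0,0,0,-1],[0,0,0,0,0,0,-1]]]}}

```text
t: 4.3
position: [0.4344, 0.1256, 0.0218]
ee_rot: [-179.9, 0.0, 89.2]
contact_force: [-3.8, 0.2, 5.8]
opening: 0.0548
```

Request:
{"fn": "servo_tool", "kwargs": {"motion": [[[0,0,0,0,0,-0.02,-1],[0,0,0,0,0,-0.03,-1],[0,0,0,0,0,-0.04,-1],[0,0,0,0,0,-0.02,-1],[0,0,0,0,0,0,-1],[0,0,0,0,0,0,-1]]]}}

```text
t: 4.9
position: [0.4343, 0.1255, 0.1305]
ee_rot: [-179.9, 0.0, 89.2]
contact_force: [-0.7, -0.4, -5.8]
opening: 0.0549
```

Request:
{"fn": "servo_tool", "kwargs": {"motion": [[[0,0,-0.5,0.004,0.03,0,-1],[0,0,0,0.006,0.035,0,-1],[0,0,0,0.006,0.035,0,-1],[0,0,0,0.006,0.035,0,-1],[0,0,0,0.004,0.025,0,-1],[0,0,0,0,0.008,0,-1],[0,0,0,0,0,0,-1],[0,0,0,0,0,0,-1]]]}}

```text
t: 5.7
position: [0.6008, 0.1501, 0.1293]
ee_rot: [-179.7, 0.1, 89.7]
contact_force: [-0.5, 0.2, -6.6]
opening: 0.0548
```

```bash
python3 - <<'E'
from m import *
print(arm.state()['position'],arm.state()['ee_rot'])
for n in('scene','side','wrist'):
    print(n,stone(n,.13,.152,(.604,.153)))
E
```

```text
[0.60075563 0.15006539 0.12930226] [-1.79710705e+02  6.03525405e-02  8.97018521e+01]
scene (((603.093017578125, 119.85539245605469), (88.18523406982422, 94.37158203125), 1.1881392002105713), np.float64(0.1409823058251648), array([234, 155,  41,  31, 687], dtype=int32))
side (((597.4144287109375, 145.2049560546875), (85.01689147949219, 151.77587890625), 11.992623329162598), np.float64(0.14318446261010725), array([239, 149,  35,  29, 657], dtype=int32))
wrist (((603.5753173828125, 187.2132568359375), (78.28269958496094, 86.49153137207031), 89.29643249511719), np.float64(0.14190966793591675), array([  156,    94,   196,   169, 22395], dtype=int32))
```

```bash
ls pics; python3 - <<'E'
from h import *
import glob
f=[cv2.imread(sorted(glob.glob('pics/w_'+n+'*'))[-1])  for n in('scene','wrist')]
cv2.imwrite('pics/v1.png',np.hstack([cv2.resize(f[0][120:300,150:380],(400,313)),cv2.resize(f[1],(400,313))]))
E
```

```text
a.png
b.png
h_scene.png
h_side.png
w_scene_5.70.png
w_side_5.75.png
w_wrist_2.55.png
w_wrist_5.80.png
```

View pics/v1.png

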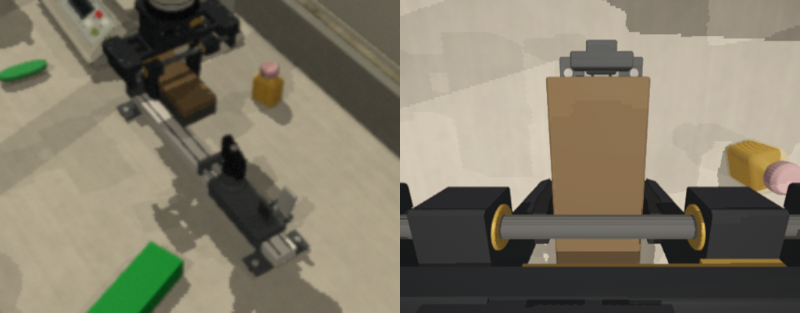

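The left view shows the stone held over the rail. In the right (wrist) view, the stone's far end is at v≈77, with the stop behind it at (600,62), roughly centred. I'll compare the two within the wrist view.

```bash
python3 - <<'E'
from h import *
c=dict(np.load('/tmp/wrist.npz'));W=pts(c);z=W[...,2]
s=(z>.136)&(z<.148)&(W[...,1]>.18);P=W[s]
l=P[P[:,1]<.22]
for y in(.185,.2,.215):
    q=P[abs(P[:,1]-y)<.003];print('stone x edges',y,q[:,0].min(),q[:,0].max(),(q[:,0].min()+q[:,0].max())/2)
print('stone end y',np.percentile(P[:,1],[90,98,99.8]),'z',np.median(P[:,2]))
t=(z>.053)&(z<.063)&(W[...,1]>.22)&(W[...,1]<.3);Q=W[t]
print('stop top',t.sum(),np.percentile(Q[:,0],[.5,5,50,95,99.5]),np.percentile(Q[:,1],[.5,5,50,95,99.5]),np.median(Q[:,2]))
r=(z>.005)&(z<.013)&(W[...,1]>.2)&(W[...,1]<.3)&(abs(W[...,0]-.604)<.06);Q=W[r]
print('foot',np.percentile(Q[:,0],[.5,99.5]),r.sum())
E
```

```text
stone x edges 0.185 0.5757255698959763 0.6303254750307944 0.6030255224633854
stone x edges 0.2 0.5758060108955055 0.6306394420171366 0.603222726456321
stone x edges 0.215 0.5756178925480334 0.6308126560345838 0.6032152742913086
stone end y [0.2222606  0.22548807 0.22622733] z 0.14189398199872066
stop top 1764 [0.5789542  0.58165721 0.60640316 0.6311356  0.63384163] [0.23949048 0.24001223 0.24628904 0.25241194 0.25314178] 0.05720097909280138
foot [0.56079973 0.65205047] 903
```

Request:
{"fn": "servo_tool", "kwargs": {"motion": [[[0,0,0,0.006,0.0033,0,-1],[0,0,0,0,0,0.02,-1],[0,0,0,0,0,0.025,-1],[0,0,0,0,0,0.015,-1],[0,0,0,0,0,0.01,-1],[0,0,0,0,0,0.003,-1],[0,0,0,0,0,0,-1],[0,0,0,0,0,0,-1]]]}}

```text
t: 6.65
position: [0.6074, 0.1568, 0.0598]
ee_rot: [179.9, -0.0, 89.7]
contact_force: [-0.2, -0.7, -4.5]
opening: 0.0546
```

Request:
{"fn": "servo_tool", "kwargs": {"motion": [[[0,0,0,0,-0.0034,0,-1],[0,0,0,0,0,0.005,-1],[0,0,0,0,0,0,-1],[0,0,0,0,0,0,-1]]]}}

```text
t: 7.05
position: [0.6029, 0.1565, 0.0536]
ee_rot: [-180.0, 0.0, 89.7]
contact_force: [0.5, -0.2, -5.7]
opening: 0.0548
```

```bash
python3 - <<'E'
from h import *
print(arm.state()['position'])
for n in('scene','wrist'):
    c=cap(n,'p_%s.png'%n);W=pts(c);z=W[...,2]
    S=W[(z>.062)&(z<.078)&(W[...,1]>.09)&(W[...,1]<.24)&(abs(W[...,0]-.604)<.045)]
    for y in(.1,.13,.185,.2,.215):
        q=S[abs(S[:,1]-y)<.003]
        if len(q)>5: print(n,y,len(q),q[:,0].min().round(4),q[:,0].max().round(4),(q[:,0].min()+q[:,0].max())/2,np.median(q[:,2]))
    print('ends',np.percentile(S[:,1],[.5,99.5]))
    Q=W[(z>.053)&(z<.062)&(W[...,1]>.232)&(W[...,1]<.3)&(abs(W[...,0]-.604)<.04)]
    print('stop',len(Q),np.percentile(Q[:,0],[.5,50,99.5]),np.percentile(Q[:,1],[.5,99.5]))
E
```

```text
[0.60285963 0.15653333 0.05355199]
scene 0.1 33 0.5765 0.6315 0.6040405803227149 0.06540329129196065
scene 0.13 32 0.5771 0.631 0.6040558972053935 0.06567234135935568
scene 0.185 19 0.6011 0.6312 0.6161436705971576 0.06619928659200047
ends [0.09087865 0.19081207]Traceback (most recent call last):
  File "<stdin>", line 11, in <module>
    return _quantile_unchecked(
        a, q, axis, out, overwrite_input, method, keepdims, weights)
    return _ureduce(a,
                    func=_quantile_ureduce_func,
    ...<5 lines>...
                    overwrite_input=overwrite_input,
                    method=method)
    r = func(a, **kwargs)
    result = _quantile(arr,
                       quantiles=q,
    ...<2 lines>...
                       out=out,
                       weights=wgt)
    slices_having_nans = np.isnan(arr[-1, ...])
                                  ~~~^^^^^^^^^
IndexError: index -1 is out of bounds for axis 0 with size 0
```

Request:
{"fn": "servo_tool", "kwargs": {"motion": [[[0,0,0,0,0.0006,0.001,-1],[0,0,0,0,0,0.001,-1],[0,0,0,0,0,0,-1],[0,0,0,0,0,0,-1]]]}}

```text
t: 7.5
position: [0.604, 0.1566, 0.0519]
ee_rot: [180.0, -0.0, 89.7]
contact_force: [0.3, 0.1, -4.6]
opening: 0.0548
```

Request:
{"fn": "servo_tool", "kwargs": {"motion": [[[0,0,0,0,0,0.0008,-1],[0,0,0,0,0,0,-1],[0,0,0,0,0,0,-1]]]}}

```text
t: 7.8
position: [0.604, 0.1566, 0.0519]
ee_rot: [180.0, -0.0, 89.7]
contact_force: [-3.5, -0.7, 4.6]
opening: 0.0548
```

Request:
{"fn": "servo_tool", "kwargs": {"motion": [[[0,0,0,0,0,0,1],[0,0,0,0,0,0,1],[0,0,0,0,0,0,1],[0,0,0,0,0,0,1],[0,0,0,0,0,-0.03,1],[0,0,0,0,0,-0.04,1],[0,0,0,0,0,-0.045,1],[0,0,0,0,0,-0.045,1],[0,0,0,-0.03,0,-0.02,1],[0,0,0,-0.04,0,0,1],[0,0,0,-0.04,0.005,0,1],[0,0,0,-0.04,0.005,0,1]]]}}

```text
t: 9.0
position: [0.6131, 0.0054, 0.2315]
ee_rot: [179.9, 0.0, 89.8]
contact_force: [0.2, -0.4, 0.4]
opening: 0.0882
```

Request:
{"fn": "servo_tool", "kwargs": {"motion": [[[0,0,0,-0.04,0.0,0,1],[0,0,0,-0.04,0.0,0,1],[0,0,0,-0.01,0,0,1],[0,0,0,0,0,0,1],[0,0,0,0,0,0,1],[0,0,0,0,0,0,1]]]}}

```text
t: 9.6
position: [0.6125, -0.082, 0.2308]
ee_rot: [-180.0, -0.0, 89.8]
contact_force: [0.7, 0.9, -0.6]
opening: 0.088
```

```bash
python3 - <<'E'
from h import *
print(arm.state()['position'],arm.state()['ee_rot'])
a=cap('scene');w=cap('wrist')
W=pts(w);z=W[...,2]
def rep(m,n):
    q=W[m]
    if len(q): print(n,len(q),'x',np.percentile(q[:,0],[1,50,99]).round(4),'y',np.percentile(q[:,1],[1,50,99]).round(4),'z',np.median(q[:,2]).round(4))
y=W[...,1];x=W[...,0];r=(y<-.05)&(y>-.12)
rep(r&(z>.065)&(z<.095)&(x<.618)&(x>.56),'tab');rep(r&(z>.065)&(z<.095)&(x>.618)&(x<.66),'lever')
rep(r&(z>.08)&(z<.095)&(x<.618)&(x>.56),'tabtop');rep(r&(z>.08)&(z<.095)&(x>.618)&(x<.66),'levertop')
rep(r&(z>.044)&(z<.054),'carriage')
rep((z>.114)&(z<.126)&(abs(y)<.05),'knobtop')
cv2.imwrite('pics/v2.png',np.hstack([cv2.resize(a['color'][120:300,150:380],(400,313)),cv2.resize(w['color'],(400,313))])[:,:,::-1])
E
```

```text
[ 0.6124842  -0.0819679   0.23078885] [-1.79990130e+02 -3.26543214e-02  8.97846952e+01]
tab 236 x [0.5993 0.6037 0.6173] y [-0.0931 -0.0803 -0.0683] z 0.0839
lever 287 x [0.6184 0.6391 0.645 ] y [-0.0937 -0.0804 -0.0686] z 0.0804
tabtop 143 x [0.5993 0.6025 0.6048] y [-0.0932 -0.0803 -0.0684] z 0.0848
levertop 147 x [0.6389 0.6418 0.645 ] y [-0.0937 -0.0806 -0.0687] z 0.0832
carriage 2043 x [0.5773 0.6104 0.8714] y [-0.1155 -0.0726 -0.0506] z 0.0479
knobtop 1281 x [0.5936 0.6051 0.6161] y [-0.0279 -0.0007  0.0249] z 0.1189
```

View pics/v2.png

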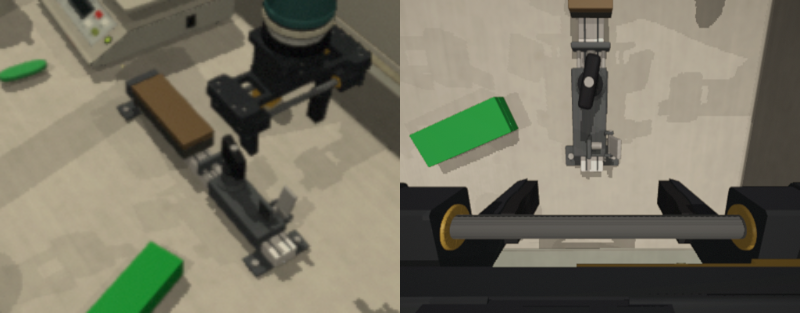

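The left view shows the stone lying lengthwise on the rail by the stop, and the right one shows the knob, lever and tab. I'm descending onto the release.

Request:
{"fn": "servo_tool", "kwargs": {"motion": [[[0,0,0,-0.001,0.003,0.03,1],[0,0,0,0,0,0.04,1],[0,0,0,0,0,0.04,1],[0,0,0,0,0,0.03,1],[0,0,0,0,0,0.014,1],[0,0,0,0,0,0,1],[0,0,0,0,0,0,1],[0,0,0,0,0,0,1]]]}}

```text
t: 10.5
position: [0.6174, -0.0846, 0.0794]
ee_rot: [179.8, 0.0, 89.7]
contact_force: [-0.4, -0.5, 0.2]
opening: 0.0882
```

Request:
{"fn": "servo_tool", "kwargs": {"motion": [[[0,0,0,0.001,-0.0018,0.005,1],[0,0,0,0,0,0,1],[0,0,0,0,0,0,-1],[0,0,0,0,0,0,-1],[0,0,0,0,0,0,-1],[0,0,0,0,0,0,-1],[0,0,0,0,0,0,-1],[0,0,0,0,0,0,-1],[0,0,0,0,0,0,-1],[0,0,0,0,0,0,-1]]]}}

```text
t: 11.5
position: [0.6152, -0.0836, 0.0733]
ee_rot: [179.8, 0.0, 89.7]
contact_force: [0.7, 1.0, 5.3]
opening: 0.0357
```

Request:
{"fn": "servo_tool", "kwargs": {"motion": [[[0,0,0,0.005,0,0,-1],[0,0,0,0.008,0,0,-1],[0,0,0,0.008,0,0,-1],[0,0,0,0.005,0,0,-1],[0,0,0,0.003,0,0,-1],[0,0,0,0,0,0,-1],[0,0,0,0,0,0,-1]]]}}

```text
t: 12.2
position: [0.6154, -0.0542, 0.0733]
ee_rot: [179.8, 0.0, 89.7]
contact_force: [1.2, 0.7, 5.7]
opening: 0.0354
```

Request:
{"fn": "servo_tool", "kwargs": {"motion": [[[0,0,0,0.002,0,0,-1],[0,0,0,0.002,0,0,-1],[0,0,0,0.0,0,0,-1]]]}}

```text
t: 12.5
position: [0.6154, -0.0506, 0.0733]
ee_rot: [179.8, 0.0, 89.7]
contact_force: [1.2, 0.3, 5.8]
opening: 0.0356
```

Request:
{"fn": "servo_tool", "kwargs": {"motion": [[[0,0,0,0.002,0,0,-1],[0,0,0,0.002,0,0,-1],[0,0,0,0.0,0,0,-1]]]}}

```text
t: 12.8
position: [0.6155, -0.0474, 0.0733]
ee_rot: [179.8, 0.1, 89.7]
contact_force: [1.4, -2.9, 5.1]
opening: 0.0353
```

Request:
{"fn": "servo_tool", "kwargs": {"motion": [[[0,0,0,0.0015,0,0,-1],[0,0,0,0.0015,0,0,-1],[0,0,0,0.0,0,0,-1]]]}}

```text
t: 13.1
position: [0.6155, -0.0445, 0.0733]
ee_rot: [179.8, 0.1, 89.7]
contact_force: [0.5, -3.3, 5.4]
opening: 0.0359
```

Request:
{"fn": "servo_tool", "kwargs": {"motion": [[[0,0,0,0.0015,0,0,-1],[0,0,0,0.0,0,0,-1]]]}}

```text
t: 13.3
position: [0.6155, -0.0431, 0.0733]
ee_rot: [179.8, 0.1, 89.7]
contact_force: [1.1, -3.4, 4.8]
opening: 0.0356
```

Request:
{"fn": "servo_tool", "kwargs": {"motion": [[[0,0,0,0.0015,0,0,-1],[0,0,0,0.0015,0,0,-1],[0,0,0,0.0,0,0,-1]]]}}

```text
t: 13.6
position: [0.6155, -0.0409, 0.0733]
ee_rot: [179.8, 0.2, 89.7]
contact_force: [0.6, -6.7, 4.3]
opening: 0.0353
```

Request:
{"fn": "servo_tool", "kwargs": {"motion": [[[0,0,0,0.0015,0,0,-1],[0,0,0,0.0,0,0,-1]]]}}

```text
t: 13.8
position: [0.6155, -0.0399, 0.0733]
ee_rot: [179.8, 0.2, 89.7]
contact_force: [1.5, -7.9, 5.3]
opening: 0.0355
```

```bash
cat > g.py <<'E'
from h import *
# scene+side views: stone, stop, rail-line coords
for n in('scene','side'):
    c=cap(n,'g_%s_%.2f.png'%(n,arm.state()['t']));W=pts(c);x,y,z=[W[...,i] for i in range(3)]
    S=W[(z>.061)&(z<.07)&(y>.05)&(y<.26)&(abs(x-.604)<.045)]
    print(n,'stone',len(S),'y',np.percentile(S[:,1],[.5,2,98,99.5]).round(4),'rect',cv2.minAreaRect(S[:,:2].astype(np.float32)*1000))
    Q=W[(z>.052)&(z<.0605)&(y>.222)&(y<.26)&(abs(x-.604)<.03)]
    print('stop',len(Q),np.percentile(Q[:,1],[.5,2,50,99]).round(4) if len(Q) else '')
    K=W[(z>.112)&(z<.127)&(y>-.03)&(y<.09)&(abs(x-.604)<.05)]
    print('knob',len(K),cv2.minAreaRect(K[:,:2].astype(np.float32)*1000) if len(K)>5 else '')
E
python3 g.py
```

```text
scene stone 787 y [0.0867 0.0894 0.2326 0.2352] rect ((605.3674926757812, 160.3155517578125), (158.1865997314453, 56.5408935546875), 88.99693298339844)
stop 47 [0.2222 0.2223 0.2454 0.2509]
knob 109 ((604.2304077148438, 39.6696662902832), (52.36967086791992, 16.362449645996094), 76.93936157226562)
side stone 211 y [0.081  0.0858 0.235  0.2367] rect ((601.8126220703125, 158.1615447998047), (159.72723388671875, 54.95479202270508), 89.24492645263672)
stop 7 [0.2342 0.2347 0.2469 0.2538]
knob 4
```

Request:
{"fn": "servo_tool", "kwargs": {"motion": [[[0,0,0,0.0012,0,0,-1],[0,0,0,0.0,0,0,-1],[0,0,0,0.0,0,0,-1]]]}}

```text
t: 14.2
position: [0.6155, -0.0392, 0.0733]
ee_rot: [179.8, 0.3, 89.7]
contact_force: [0.5, -10.6, 5.1]
opening: 0.0353
```

Request:
{"fn": "servo_tool", "kwargs": {"motion": [[[0,0,0,0,0,0,0],[0,0,0,0.0,0,0,0.6],[0,0,0,0.0,0,0,1],[0,0,0,0,0,0,1],[0,0,0,0,0,0,1],[0,0,0,0,0,0,1]]]}}

```text
t: 14.8
position: [0.613, -0.036, 0.0713]
ee_rot: [-179.9, -0.0, 89.7]
contact_force: [-0.1, 0.2, -0.1]
opening: 0.0812
```

Request:
{"fn": "servo_tool", "kwargs": {"motion": [[[0,0,0,0,0,-0.02,1],[0,0,0,0,0,-0.04,1],[0,0,0,0,0,-0.045,1],[0,0,0,-0.03,0,-0.03,1],[0,0,0,-0.04,0,0,1],[0,0,0,0,0,0,1],[0,0,0,0,0,0,1]]]}}

```text
t: 15.5
position: [0.613, -0.1067, 0.2066]
ee_rot: [-179.9, -0.0, 89.6]
contact_force: [0.2, -0.7, -0.9]
opening: 0.0881
```

```bash
python3 g.py; python3 - <<'E'
from h import *
print(arm.state()['position'])
w=cap('wrist');W=pts(w);x,y,z=[W[...,i] for i in range(3)]
K=W[(z>.112)&(z<.127)&(abs(y-.04)<.05)&(abs(x-.604)<.05)]
print(cv2.minAreaRect(K[:,:2].astype(np.float32)*1000),K[:,:2].mean(0))
for n,m in(('tab',(x<.618)&(x>.56)),('lever',(x>.618)&(x<.66))):
    q=W[m&(z>.08)&(z<.095)&(abs(y+.035)<.035)];print(n,len(q),np.percentile(q,[1,99],0).round(4).tolist())
cv2.imwrite('pics/v3.png',np.hstack([cv2.resize(np.load('/tmp/scene.npz')['color'][120:300,150:380],(400,313)),cv2.resize(w['color'],(400,313))])[:,:,::-1])
E
```

```text
scene stone 778 y [0.0842 0.0876 0.2335 0.2362] rect ((605.7789306640625, 159.095703125), (161.89356994628906, 55.90932846069336), 89.47720336914062)
stop 49 [0.2232 0.2243 0.2454 0.2519]
knob 125 ((603.7958374023438, 35.62971496582031), (55.45481491088867, 16.660037994384766), 78.14664459228516)
side stone 486 y [0.0826 0.0884 0.2346 0.2398] rect ((602.1805419921875, 163.369140625), (169.66928100585938, 54.968894958496094), 89.75365447998047)
stop 8 [0.2324 0.2325 0.2394 0.2518]
knob 30 ((593.1016845703125, 24.77057647705078), (13.060262680053711, 34.70243835449219), 14.639837265014648)
[ 0.6127582  -0.1054057   0.20578159]
((602.4431762695312, 26.324935913085938), (31.43771743774414, 16.27215003967285), 77.79147338867188) [0.60291567 0.02515615]
tab 223 [[0.5989, -0.0535, 0.0802], [0.6056, -0.0286, 0.0867]]
lever 215 [[0.6388, -0.0539, 0.0801], [0.6453, -0.0289, 0.0853]]
```

View pics/v3.png

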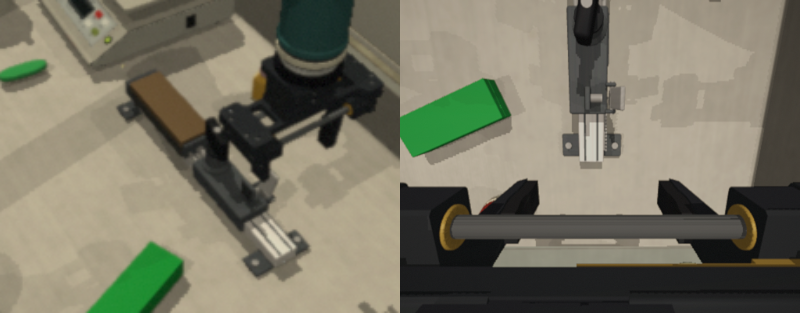

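The carriage seems to have moved back about 4 mm on release (tab centre now at y≈-0.041). I'll check for a jaw/stone gap with the wrist camera.

Request:
{"fn": "servo_tool", "kwargs": {"motion": [[[0,0,0,0.04,0,-0.01,1],[0,0,0,0.03,0,-0.01,1],[0,0,0,0,0,0,1],[0,0,0,0,0,0,1],[0,0,0,0,0,0,1]]]}}

```text
t: 16.15
position: [0.6134, -0.0363, 0.226]
ee_rot: [-179.9, 0.0, 89.7]
contact_force: [0.2, 0.2, -0.9]
opening: 0.0882
```

```bash
python3 - <<'E'
from h import *
print(arm.state()['position'])
w=cap('wrist');W=pts(w);x,y,z=[W[...,i] for i in range(3)]
K=W[(z>.112)&(z<.127)&(abs(y-.04)<.06)&(abs(x-.604)<.05)]
print('knob',cv2.minAreaRect(K[:,:2].astype(np.float32)*1000),K[:,:2].mean(0))
q=W[(x<.618)&(x>.56)&(z>.08)&(z<.095)&(abs(y+.035)<.035)];print('tab',len(q),np.percentile(q,[1,99],0).round(4).tolist())
for xs in(.582,.586,.622,.626):
    m=(abs(x-xs)<.002)&(y>.055)&(y<.11);o=np.argsort(y[m]);P=np.c_[y[m],z[m]][o];print(xs,(P[::max(1,len(P)//30)]*1000).round(0).astype(int).tolist())
u,v=np.where((abs(x-.604)<.05)&(abs(y-.08)<.03)&(z>.02))[::-1]
print(u.min(),u.max(),v.min(),v.max())
cv2.imwrite('pics/v4.png',cv2.resize(w['color'][max(0,v.min()):v.max(),u.min():u.max()],None,fx=6,fy=6,interpolation=2)[:590,:790,::-1])
E
```

```text
[ 0.61343118 -0.03630511  0.22602886]
knob ((605.0532836914062, 38.46593475341797), (55.794403076171875, 16.06363296508789), 77.99061584472656) [0.60540565 0.03929006]
tab 162 [[0.599, -0.0538, 0.0805], [0.6055, -0.0286, 0.0865]]
0.582 [[56, 48], [57, 48], [59, 48], [60, 47], [70, 1], [74, 1], [78, 1], [81, 0], [82, 38], [82, 36], [82, 58], [83, 58], [84, 2], [85, 0], [87, 59], [87, 59], [90, 62], [90, 61], [91, 61], [92, 63], [93, 63], [95, 63], [96, 62], [97, 64], [98, 63], [100, 64], [101, 64], [103, 62], [104, 63], [104, 63], [106, 64], [107, 63], [108, 62], [109, 64]]
0.586 [[56, 48], [57, 47], [59, 48], [61, 41], [65, 43], [68, 42], [72, 43], [75, 42], [79, 43], [81, 42], [82, 56], [82, 43], [83, 58], [85, 59], [86, 57], [88, 57], [89, 62], [90, 63], [91, 63], [93, 64], [95, 63], [96, 64], [97, 63], [99, 63], [101, 64], [102, 64], [103, 63], [105, 63], [107, 63], [108, 64], [110, 63]]
0.622 [[55, 48], [57, 48], [59, 48], [62, 44], [64, 45], [66, 43], [68, 43], [70, 44], [72, 44], [74, 44], [76, 44], [78, 44], [80, 44], [81, 51], [81, 50], [83, 59], [85, 58], [86, 59], [88, 60], [89, 57], [91, 63], [93, 64], [94, 64], [96, 64], [98, 64], [99, 64], [101, 64], [103, 65], [105, 64], [106, 62], [108, 63], [109, 63]]
0.626 [[55, 48], [58, 47], [62, 42], [67, 41], [71, 1], [74, 0], [78, 41], [81, 51], [81, 50], [82, 59], [83, 58], [85, 58], [86, 58], [87, 58], [88, 57], [89, 57], [90, 63], [92, 64], [93, 63], [94, 65], [95, 64], [96, 62], [98, 64], [99, 64], [100, 64], [101, 64], [102, 63], [104, 63], [105, 63], [106, 64], [108, 62], [109, 64]]
215 271 30 98
```

View pics/v4.png

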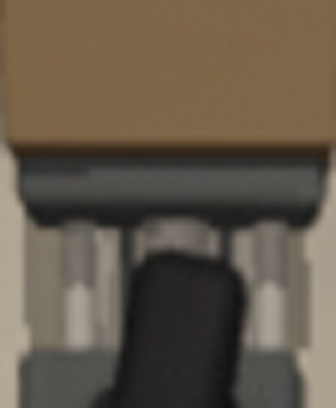

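The crop shows the jaw plate (v≈150-220) right against the stone's end face (v≈145). The tooth dropped in the gap at about 40 mm of travel, so any gap is under 2 mm, which the knob's ~8.5 mm of throw covers. The bar is turned about 12° clockwise. Going to the knob.

Request:
{"fn": "servo_tool", "kwargs": {"motion": [[[0,0,4,0.036,-0.005,0,1],[0,0,4,0.036,-0.004,0,1],[0,0,3.7,0,0,0.03,1],[0,0,0,0,0,0.03,1],[0,0,0,0,0,0,1],[0,0,0,0,0,0,1],[0,0,0,0,0,0,1]]]}}

```text
t: 16.9
position: [0.6089, 0.0353, 0.1685]
ee_rot: [179.9, -0.0, 78.0]
contact_force: [0.3, 0.2, 0.3]
opening: 0.0878
```

Request:
{"fn": "servo_tool", "kwargs": {"motion": [[[0,0,0,0,-0.0055,0.02,1],[0,0,0,0,0,0.02,1],[0,0,0,0,0,0.015,1],[0,0,0,0,0,0.007,1],[0,0,0,0,0,0,1],[0,0,0,0,0,0,1],[0,0,0,0,0,0,1]]]}}

```text
t: 17.6
position: [0.6034, 0.0371, 0.1061]
ee_rot: [179.9, -0.0, 78.0]
contact_force: [0.9, -0.3, -0.7]
opening: 0.088
```

Request:
{"fn": "servo_tool", "kwargs": {"motion": [[[0,0,0,0,0,0,0],[0,0,0,0,0,0,-0.4],[0,0,0,0,0,0,-1],[0,0,0,0,0,0,-1],[0,0,0,0,0,0,-1],[0,0,0,0,0,0,-1],[0,0,0,0,0,0,-1],[0,0,0,0,0,0,-1],[0,0,0,0,0,0,-1]]]}}

```text
t: 18.5
position: [0.6024, 0.0371, 0.1049]
ee_rot: [-180.0, 0.0, 78.0]
contact_force: [0.0, 0.4, 0.6]
opening: 0.0178
```

Request:
{"fn": "servo_tool", "kwargs": {"motion": [[[0,0,4,0,0,0,-1],[0,0,4,0,0,0,-1],[0,0,4,0,0,0,-1],[0,0,4,0,0,0,-1],[0,0,4,0,0,0,-1],[0,0,0,0,0,0,-1],[0,0,0,0,0,0,-1]]]}}

```text
t: 19.2
position: [0.6027, 0.037, 0.1049]
ee_rot: [180.0, -0.0, 58.1]
contact_force: [1.5, -1.2, -0.6]
opening: 0.016
```

```bash
python3 -c "
from h import *
s=arm.state();print(s['wrist_torque'],s['joints'],s['contact_force'],s['ee_rot'])"
```

```text
[-0.10528275 -0.09649823 -0.05988052] [ 1.15089100e+00  1.52201194e+01  1.08763905e+02 -4.84309415e-03
  5.59824640e+01  3.30771035e+01] [ 1.54890608 -1.2370622  -0.64163725] [ 1.79969728e+02 -1.49245547e-02  5.80764997e+01]
```

Request:
{"fn": "servo_tool", "kwargs": {"motion": [[[0,0,6,0,0,0,-1],[0,0,6,0,0,0,-1],[0,0,6,0,0,0,-1],[0,0,6,0,0,0,-1],[0,0,6,0,0,0,-1],[0,0,6,0,0,0,-1],[0,0,6,0,0,0,-1],[0,0,6,0,0,0,-1],[0,0,6,0,0,0,-1],[0,0,6,0,0,0,-1],[0,0,6,0,0,0,-1],[0,0,6,0,0,0,-1]]]}}

```text
t: 20.4
position: [0.6024, 0.037, 0.1049]
ee_rot: [180.0, 0.0, -14.1]
contact_force: [1.0, -0.9, -0.4]
opening: 0.0158
```

Request:
{"fn": "servo_tool", "kwargs": {"motion": [[[0,0,5,0,0,0,-1],[0,0,5,0,0,0,-1],[0,0,4,0,0,0,-1],[0,0,2,0,0,0,-1],[0,0,0,0,0,0,-1],[0,0,0,0,0,0,-1]]]}}

```text
t: 21.0
position: [0.6024, 0.037, 0.1049]
ee_rot: [180.0, -0.0, -29.9]
contact_force: [0.8, -0.7, -0.1]
opening: 0.016
```

```bash
python3 -c "
from h import *
s=arm.state();print(s['wrist_torque'],s['joints'],s['contact_force'],s['ee_rot'])"
```

```text
[-0.02559864  0.01322981  0.08557382] [ 1.15799031e+00  1.52125877e+01  1.08775356e+02 -7.58991456e-03
  5.60099026e+01  1.21061017e+02] [ 0.80000855 -0.73534527 -0.06216053] [ 1.79995720e+02 -5.09175899e-03 -2.98987835e+01]
```

Request:
{"fn": "servo_tool", "kwargs": {"motion": [[[0,0,2,0,0,0,-1],[0,0,2,0,0,0,-1],[0,0,0,0,0,0,-1],[0,0,0,0,0,0,-1]]]}}

```text
t: 21.4
position: [0.6024, 0.037, 0.1049]
ee_rot: [180.0, -0.0, -33.9]
contact_force: [-0.4, -0.7, 1.2]
opening: 0.0162
```

```bash
python3 -c "
from h import *
s=arm.state();print(s['wrist_torque'],s['joint_efforts'],s['joints'][5],s['contact_force'],s['ee_rot'])"
```

```text
[-0.10336473  0.1331101   0.68254342] [-1.27214268e-01 -4.55908084e+01 -3.08961725e+01  5.46252932e-01
  2.88815517e-02  6.44161049e-01] 125.04130276027568 [-0.41825457 -0.70895374  1.20322549] [ 1.79978051e+02 -7.04147163e-03 -3.38615291e+01]
```

Torque rose to 0.68 N·m at yaw -33.9, so the knob is at its end stop. Letting go and checking.

Request:
{"fn": "servo_tool", "kwargs": {"motion": [[[0,0,-2,0,0,0,-1],[0,0,0,0,0,0,1],[0,0,0,0,0,0,1],[0,0,0,0,0,0,1],[0,0,0,0,0,0,1],[0,0,0,0,0,0,1],[0,0,0,0,0,-0.03,1],[0,0,0,0,0,-0.04,1],[0,0,0,0,0,-0.04,1],[0,0,0,0,0,-0.02,1],[0,0,0,0,0,0,1]]]}}

```text
t: 22.5
position: [0.605, 0.0372, 0.2397]
ee_rot: [-179.7, -0.4, -32.0]
contact_force: [0.8, -0.4, 0.0]
opening: 0.0877
```

Request:
{"fn": "servo_tool", "kwargs": {"motion": [[[0,0,-8.5,0,0,0,1],[0,0,-8.5,0,0,0,1],[0,0,-8.5,0,0,0,1],[0,0,-8.5,0,0,0,1],[0,0,-8.5,0,0,0,1],[0,0,-8.5,0,0,0,1],[0,0,-8.5,0,0,0,1],[0,0,-8.5,0,0,0,1],[0,0,-8.5,0,0,0,1],[0,0,-8.5,0,0,0,1],[0,0,-8.5,0,0,0,1],[0,0,-8.5,0,0,0,1]]]}}

```text
t: 23.7
position: [0.6012, 0.0371, 0.2323]
ee_rot: [-179.8, 0.1, 70.3]
contact_force: [-0.0, 0.6, 0.6]
opening: 0.088
```

Request:
{"fn": "servo_tool", "kwargs": {"motion": [[[0,0,-8.5,0,0,0,1],[0,0,-8.5,0,0,0,1],[0,0,0,-0.04,0,0,1],[0,0,0,-0.04,0,0,1],[0,0,0,0,0,0,1],[0,0,0,0,0,0,1],[0,0,0,0,0,0,1]]]}}

```text
t: 24.4
position: [0.5977, -0.0421, 0.2336]
ee_rot: [-179.9, -0.0, 87.0]
contact_force: [-0.2, 0.2, 0.3]
opening: 0.0884
```

```bash
python3 g.py; python3 - <<'E'
from h import *
print(arm.state()['position'],arm.state()['ee_rot'])
w=cap('wrist');W=pts(w);x,y,z=[W[...,i] for i in range(3)]
K=W[(z>.112)&(z<.127)&(abs(y-.04)<.06)&(abs(x-.604)<.05)]
print('knob',cv2.minAreaRect(K[:,:2].astype(np.float32)*1000))
for n,m in(('tab',(x<.618)&(x>.56)),('lever',(x>.618)&(x<.66))):
    q=W[m&(z>.08)&(z<.095)&(abs(y+.035)<.035)];print(n,len(q),np.percentile(q,[1,99],0).round(4).tolist())
for xs in(.586,.622):
    m=(abs(x-xs)<.003)&(y>.045)&(y<.11);o=np.argsort(y[m]);P=np.c_[y[m],z[m]][o];print(xs,(P[::max(1,len(P)//30)]*1000).round(0).astype(int).tolist())
cv2.imwrite('pics/v5.png',np.hstack([cv2.resize(np.load('/tmp/scene.npz')['color'][120:300,150:380],(400,313)),cv2.resize(w['color'][0:188,130:370],(400,313))])[:,:,::-1])
E
```

```text
scene stone 779 y [0.0869 0.091  0.233  0.236 ] rect ((605.0866088867188, 161.07632446289062), (164.8717803955078, 57.052181243896484), 89.85546112060547)
stop 43 [0.224  0.2258 0.2458 0.2506]
knob 108 ((604.0919799804688, 33.79557800292969), (19.16958236694336, 53.165435791015625), 55.701622009277344)
side stone 377 y [0.0852 0.0888 0.2361 0.2389] rect ((602.1292114257812, 161.18528747558594), (158.768310546875, 54.84243392944336), 89.67974853515625)
stop 11 [0.2227 0.2241 0.2438 0.2513]
knob 125 ((600.0132446289062, 34.1223030090332), (20.086366653442383, 54.97768783569336), 52.556617736816406)
[ 0.5980225  -0.04172471  0.23424272] [-1.79945193e+02 -2.31618855e-02  8.70665257e+01]
knob ((604.9481811523438, 37.4117431640625), (16.012922286987305, 56.01539993286133), 59.27273941040039)
tab 148 [[0.5988, -0.0542, 0.0802], [0.6054, -0.0298, 0.0865]]
lever 142 [[0.6388, -0.0544, 0.0802], [0.6446, -0.03, 0.085]]
0.586 [[45, 119], [46, 120], [48, 119], [49, 120], [50, 119], [51, 119], [53, 119], [54, 117], [56, 117], [66, 43], [70, 43], [73, 44], [77, 42], [81, 43], [82, 48], [82, 57], [84, 57], [86, 58], [88, 58], [90, 57], [90, 63], [92, 63], [94, 62], [96, 63], [97, 63], [99, 63], [101, 64], [102, 64], [104, 63], [106, 63], [108, 63], [109, 65]]
0.622 [[45, 53], [48, 53], [51, 47], [54, 49], [56, 48], [58, 48], [61, 41], [63, 30], [66, 44], [68, 43], [70, 42], [72, 42], [74, 41], [76, 41], [78, 44], [80, 44], [82, 49], [82, 57], [84, 58], [86, 58], [88, 59], [89, 62], [91, 63], [93, 63], [95, 63], [97, 64], [99, 64], [101, 63], [102, 64], [104, 63], [106, 63], [108, 65]]
```

View pics/v5.png

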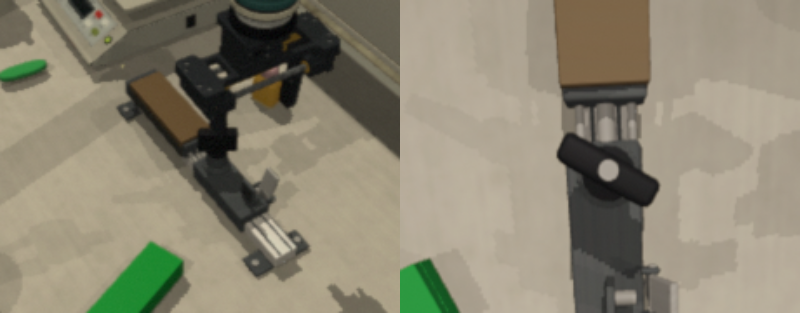

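The bar is now at -30.7°, i.e. turned 120° (2.1 rad, the end stop). The jaw plate is against the stone, the lever is out, and the arm is clear.

```bash
python3 -c "
from bench import arm
print(arm.hand_in())"
```

```text
the job is handed in; nothing more can be done
None
```

The whetstone is clamped in the holder, and I handed the job in at about 24.5 s of the 66 s allowed. No verdict came back.

**What I did:** I laid the stone lengthwise on the rail and let go. I then squeezed the quick release, slid the jaw until the push force rose to about 10 N with the stone against the stop, and let the lever spring back. Last, I turned the wing knob clockwise to its end stop and released it.

**Last checks:**
- **Knob:** the bar measured about 120° (2.1 rad) from the rail. The wrist torque rose to 0.68 N·m at the end stop.
- **Jaw and stone:** the jaw plate is against the stone's end, and the stone is aligned on the rail.
- **Lever and arm:** the lever is out again, and the arm is clear of everything.
- **Bystanders:** I never went near the brush, jar or timer, but I did not measure their positions again at the end.

**One disagreement:** when I let the lever go, the carriage settled about 4 mm back, at roughly 40 mm of travel instead of the 44 mm I had pushed to. That is more than the 2.5 mm shift described. A gap of up to about 2 mm between jaw and stone before tightening could not be ruled out. The jaw face was at the same place, to about 1 mm, before and after tightening, so any gap was small. The knob had about 8.5 mm of throw to take it up.

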